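Sweep pipe offcuts into the scrap pan

ROBOT

A 6-joint arm with a two-finger parallel gripper is mounted at the origin on the work surface. World frame = base frame: x ahead of the robot, y to its left, z up, the work surface at z = 0. Lengths are in m, angles in rad, forces in N, time in s.
With the tool pointing down it reaches from about 0.3 to 0.95 m from the base axis. Payload 3.1 kg.
Tool frame: the origin (TCP) lies between the finger pads; the fingertips stand bot.tip_reach ahead of it and the grasp point (between the pads) lies 3 mm ahead of it (bot.tip_reach is the distance from the TCP to the fingertips, in m); z points along the fingers, y is the direction in which the jaws open and shut (so a half turn about z gives the same grasp; the last joint's range is limited). The gripper opens to 85 mm and grips with 20 to 120 N. Pads are 22 mm wide; open, the fingers measure 114 mm over their backs; the gripper's body (76 mm by 85 mm) begins 54 mm behind the grasp point. The pads swing forward as they close: fully open they stand 13 mm farther back than shut.
Start: joints at [1.147, 0.308, 1.634, -0, 1.2, -0.07], TCP at [0.217, 0.586, 0.253] pointing down, gripper open.
Joint ranges: [-3.06, 3.06], [-0.79, 1.96], [0.05, 2.63], [-1.19, 4.34], [0.05, 2.64], [-2.94, 2.94]. Speed limits (rad/s): [2.79, 2.79, 3.14, 3.14, 3.14, 3.14].

INTERFACE

Orientations are given as a unit quaternion [x, y, z, w].
In Python, from bench import bot gives the robot as it stands. The module is installed in compiled form; this text tells all that it offers.
- The arm moves only by the shell command python3 -m jog 'ROWS'. ROWS is JSON, a list of rows, each an object of numbers: "tx", "ty", "tz": the shift along the tool's x, y, z in mm; "ax", "ay", "az": the turn, a rotation vector about the tool's x, y, z in degrees; "hand": the opening, from 0 (shut) to 1 (fully open). A call has 1 to 20 rows; each row is the pose to reach, as a shift and turn from the pose measured when the call began, along the tool's axes at that moment; what a row does not reach only later rows make up. A row lasts 1/12 s, in which the tool goes at most 41.7 mm and 7.16 degrees, less where a joint would pass 70% of its speed; a pose out of reach is approached as far as the arm can. A call with a gripper value outside its range is refused whole. The fingers move at their own pace and stop on an object; the grip force is fixed at half the most. Time passes only in rows, so rows that repeat a pose let the fingers close. It gives the time, the measured TCP pose, the force and the opening at its end, in the units of the state.
- bot.read_state(): the state, without advancing time (a new reading comes with each control period).
- bot.camera(name): name is "scene" or "top"; returns the picture (480x640x3 uint8, blue, green, red); there is no depth.
- bot.get_calibration(name): a dict with "K" (3x3 intrinsics, pixels), "R" (3x3) and "t" (3): a world point X has camera coordinates R X + t. Camera axes: x right, y down, z forward; pixel columns grow to the right and rows downward; lengths in m; the calibration is good to about 2 mm. A picture is of the moment at which its call begins. get_calibration takes no time and is no camera call.
- bot.sign_off(): hands the job in, once; it reports no verdict.
The state is a dict: "clock": time; "joint_positions": joint angles; "dq": joint speeds; "joint_torque": joint torques, N m; "tcp_pos": TCP position; "tcp_rot": TCP orientation; "ft_force": force on the tool from outside, world axes, zero at the start; "moment": the same for the moment, N m; "gripper_width": opening from 0.0 (shut) to 1.0 (fully open).
Only numpy, scipy, OpenCV 4.12 (cv2) and the standard library are available. Lean on these libraries where they do the work, as an engineer would, in place of code of your own. Each camera call takes 0.05 s, during which the arm holds its last target. There are 200 camera calls.

TASK

Sweep the three short copper pipe offcuts (the open rings standing on end) along the bench with your fingers, in through the open front of the scrap pan, until each lies wholly inside it. Only push them, gently: do not pinch, lift or carry any. Leave the copper end cap and everything else on the bench where it is.

Things in the scene. Friction and masses are not known exactly. Their poses are not given: they have to be found in the camera images.
- pan: steel scrap pan fixed to the bench, 120 mm deep (x) by 250 mm wide (y), walls 4 mm thick, 30 mm high at the back (+x) and both ends, fully open at the front (-x), floor flush with the bench (no lip). Origin: centre of its footprint, so front edge x = -60 mm, back wall inside x = +56 mm, ends inside y = +-121 mm. It stands on the left; its front looks to the robot's right. Black handle behind
- offcut_l: short copper pipe offcut, an open ring standing on end, 35 mm outside diameter, 24 mm tall, wall 2.5 mm, about 30 g; origin at the centre of its underside, z along its axis. It starts on the open bench in front of the pan's mouth and slides along the bench when pushed low
- offcut_m: short copper pipe offcut, an open ring standing on end, 28 mm outside diameter, 22 mm tall, wall 2.5 mm, about 30 g; origin at the centre of its underside, z along its axis. It starts on the open bench in front of the pan's mouth and slides along the bench when pushed low
- offcut_s: short copper pipe offcut, an open ring standing on end, 22 mm outside diameter, 20 mm tall, wall 2.5 mm, about 30 g; origin at the centre of its underside, z along its axis. It starts on the open bench in front of the pan's mouth and slides along the bench when pushed low
- cap: copper end cap, to be left alone: closed domed top, 30 mm diameter, 34 mm tall, loose, stands in a row with the offcuts; origin at the centre of its underside
- tee: copper tee fitting lying flat, to be left alone: body 70 mm along its x, branch 35 mm to its +y, 27 mm tall, loose; origin under the middle
- flux: flux jar, to be left alone: 56 mm diameter, 45 mm tall, loose; origin at the centre of its underside
- cutter: blue pipe cutter lying flat, to be left alone: frame 75 by 55 mm, with a black knob reaching 100 mm in its +x, 24 mm tall, loose; origin under the frame's bar
- brush: brush with a wooden handle, under 0.25 m long, lying flat along its x, to be left alone, loose
- spray: blue bottle, to be left alone: 60 mm diameter, 170 mm tall, loose; origin at the centre of its underside
- hammer: hammer under 0.35 m long, lying flat along its x, to be left alone, loose
Mind the look-alikes: they are no part of the job. Leave any blue or grey look-alike of the offcut_l alone.

How it is judged:
At the end, for the whole second after the job is handed in: All three offcuts rest on the pan's floor between its walls, wholly past its front edge (centre past the edge by at least their radius, less 2 mm), not moving (x of offcut_l in the frame of pan between -0.0445 and 0.058 m and y of offcut_l in the frame of pan between -0.121 and 0.121 m and height (world z) of each of offcut_l, offcut_m, offcut_s below 0.025 m and linear speed of each of offcut_l, offcut_m, offcut_s below 0.02 m/s and x of offcut_m in the frame of pan between -0.048 and 0.058 m and y of offcut_m in the frame of pan between -0.121 and 0.121 m and x of offcut_s in the frame of pan between -0.051 and 0.058 m and y of offcut_s in the frame of pan between -0.121 and 0.121 m); the robot touches nothing.
It fails at once if an offcut was pinched, or pressed by the fingers with over 15 N (contact force between the fingers and offcut_l above 15 N or contact force between the fingers and offcut_m above 15 N or contact force between the fingers and offcut_s above 15 N).
It fails at once if an offcut was lifted more than 30 mm off the bench (height (world z) of any of offcut_l, offcut_m, offcut_s above 0.03 m).
It fails at once if a bystander was moved by more than 15 mm or knocked over (distance of any of cap, tee, flux, cutter, brush, spray, hammer from where it was at the start of the episode above 0.015 m or angle between any of cap, flux, spray's own z axis and vertical above 0.4 rad).
It also fails if it takes over 64 s, if anything falls off the work surface, if the arm or the gripper's body presses on something with over 40 N, if the wrist force passes 120 N, or if a joint passes its speed limit or range.

## Working session

There is one attempt and no reset: what is moved stays moved. The work goes in short steps, Python scripts to look and compute and a shell command to move; the robot and the scene stay as the last step left them, time stands still between calls to the robot, and variables do not carry over. Pictures are saved under pics/ and viewed, about 8 in all and at most 12, crops included, and the job is handed in when it is done.

```bash
mkdir -p pics
python3 - <<'E'
from bench import bot
import cv2
for n in("scene","top"):
    im=bot.camera(n); cv2.imwrite(f"pics/{n}0.png",im); c=bot.get_calibration(n); print(n,c["K"].round(1).tolist(),c["R"].round(3).tolist(),c["t"].round(3).tolist())
s=bot.read_state(); print(s["tcp_pos"],s["tcp_rot"],s["clock"],s["gripper_width"],bot.tip_reach)
E
```

```text
scene [[619.1, 0.0, 325.9], [0.0, 619.1, 234.4], [0.0, 0.0, 1.0]] [[-0.191, 0.982, -0.004], [0.685, 0.13, -0.717], [-0.703, -0.139, -0.698]] [0.178, -0.361, 1.686]
top [[510.6, 0.0, 321.9], [0.0, 510.6, 244.7], [0.0, 0.0, 1.0]] [[-0.013, -1.0, -0.021], [-0.996, 0.015, -0.082], [0.083, 0.02, -0.996]] [-0.056, 0.569, 1.139]
[0.21627595 0.58563977 0.25216539] [ 1.75981023e-01  9.84393004e-01 -1.01494736e-03 -2.51189060e-04] 0.1 0.9981919653028772 0.022
```

View pics/top0.png

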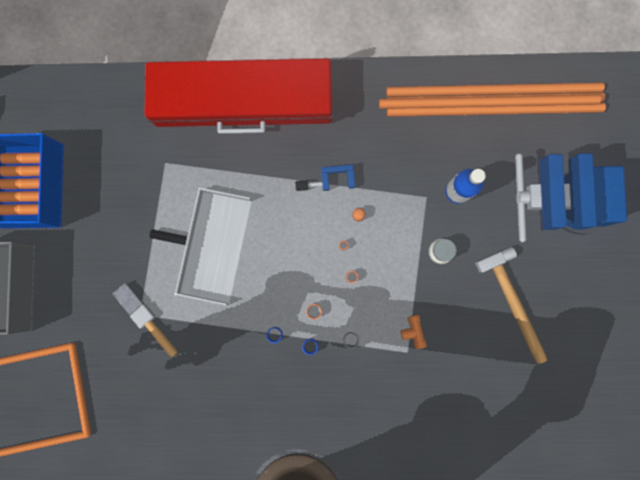

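View pics/scene0.png

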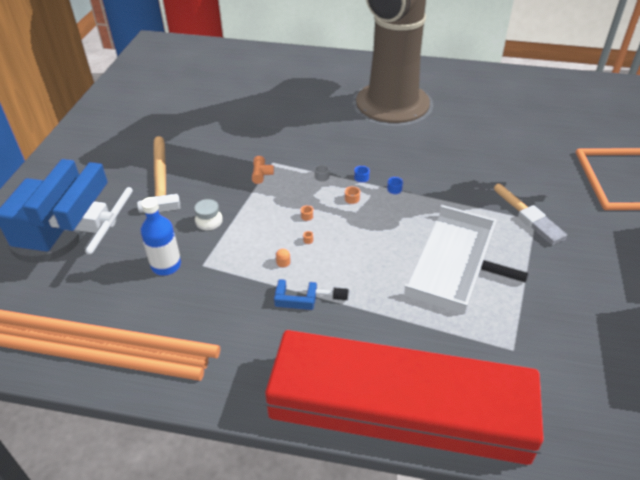

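The top view shows the copper candidates: L ring (314,311), M ring (352,276), S ring (344,245) and the cap (359,214). The look-alikes are blue rings at (275,334) and (310,346) and a grey ring at (351,340). The pan spans (178..250, 188..305) with its mouth to the right. The next step is a close crop and measurement.

```bash
cat > h.py <<'E'
from bench import bot
import numpy as np, cv2
def ray(n,u,v):
    c=bot.get_calibration(n); R=np.array(c["R"]);t=np.array(c["t"]).ravel()
    return -R.T@t, R.T@np.linalg.solve(c["K"],[u,v,1.])
def at(n,u,v,z):
    o,d=ray(n,u,v); return (o+d*(z-o[2])/d[2])
def tri(a,b):
    o,d=ray("top",*a);p,e=ray("scene",*b)
    s=np.linalg.lstsq(np.c_[d,-e],p-o,rcond=None)[0]; A=o+d*s[0];B=p+e*s[1]
    return ((A+B)/2).round(4), np.linalg.norm(A-B).round(4)
def crop(n,x,y,w,h,k,f,im=None):
    im=bot.camera(n) if im is None else im
    return cv2.resize(im[y:y+h,x:x+w],None,fx=k,fy=k,interpolation=cv2.INTER_CUBIC)
E
python3 - <<'E'
from h import *
a=crop("top",160,160,270,200,2.9,0,cv2.imread("pics/top0.png"));cv2.imwrite("pics/c1.png",a)
a=crop("scene",240,150,260,160,3,0,cv2.imread("pics/scene0.png"));cv2.imwrite("pics/c2.png",a)
E
```

```text
(no output)
```

View pics/c1.png

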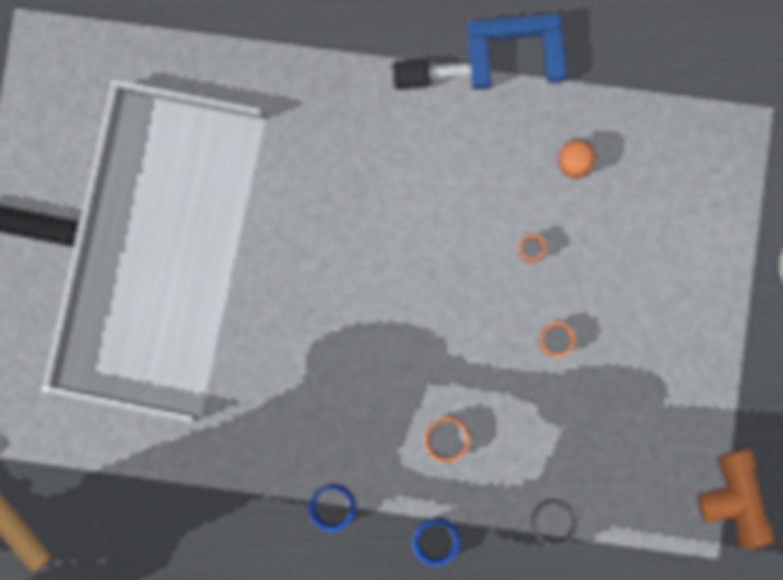

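View pics/c2.png

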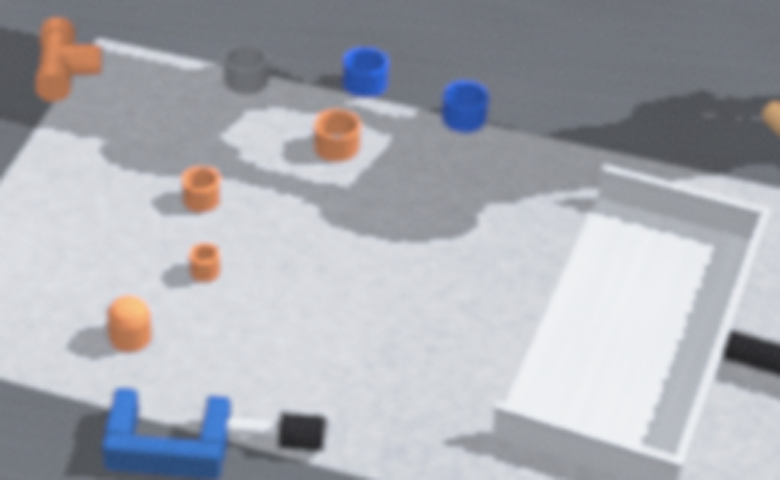

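The crops confirm the choice: three open copper rings (L at c1 (447,439), M at (558,338), S at (533,247)). The cap at (576,158) is domed, and the blue and grey rings are rejected.

Run:
```python
from h import *
T=lambda x,y:(160+x/2.9,160+y/2.9); S=lambda x,y:(240+x/3,150+y/3)
for n,a,b in [("L",(447,439),(338,123)),("M",(558,338),(201,175)),("S",(533,247),(205,252)),("pan front far top",(262,114),(497,408)),("pan front near top",(195,417),(603,167)),("back far",(113,83),(683,463)),("back near",(45,388),(763,210))]:
    print(n,*tri(T(*a),S(*b)))
for n,x,y,z in [("L",447,439,.024),("M",558,338,.022),("S",533,247,.02),("cap",576,158,.03),("knob end",394,73,.015),("cut leg1",480,86,.024),("cut leg2",556,80,.024),("tee",700,506,.015),("teetop",738,452,.02),("blue1",332,507,.024),("blue2",436,541,.024),("grey",553,522,.024),("pff",262,114,.03),("pfn",195,417,.03),("pbf",113,83,.03),("pbn",45,388,.03),("hammer head",-130,370,.02),("flux",(442-160)*2.9,(251-160)*2.9,.045)]:
    print(n,at("top",*T(x,y),z).round(4)[:2])
```

```text
L [ 0.4168 -0.0421  0.0228] 0.0058
M [ 0.4939 -0.1296  0.0242] 0.0057
S [ 0.5657 -0.1114  0.0186] 0.0058
pan front far top [0.6745 0.102  0.0226] 0.0062
pan front near top [0.4364 0.1539 0.0281] 0.0066
back far [0.7009 0.2195 0.0261] 0.0051
back near [0.4606 0.2691 0.0283] 0.0022
L [ 0.4174 -0.045 ]
M [ 0.4945 -0.1325]
S [ 0.5662 -0.1142]
cap [ 0.6347 -0.1487]
knob end [ 0.7076 -0.0057]
cut leg1 [ 0.6942 -0.0743]
cut leg2 [ 0.698  -0.1345]
tee [ 0.363  -0.2406]
teetop [ 0.4045 -0.2703]
blue1 [0.3662 0.0447]
blue2 [ 0.3393 -0.0356]
grey [ 0.3528 -0.126 ]
pff [0.6736 0.0977]
pfn [0.4369 0.1501]
pbf [0.7004 0.2159]
pbn [0.4608 0.2674]
hammer head [0.4766 0.4094]
flux [ 0.548  -0.3312]
```

```bash
cat >> h.py <<'E'
from scipy.spatial.transform import Rotation as Ro
PC=np.array([.568,.184]);PX=np.array([.21,.978]);PY=np.array([-.978,.21])
def pan(p): d=np.array(p)[:2]-PC; return np.array([d@PX,d@PY]).round(4)
def world(x,y): return PC+x*PX+y*PY
def shift(p,head=None):
    s=bot.read_state(); R=Ro.from_quat(s["tcp_rot"]); M=R.as_matrix()
    print("shift mm",(M.T@(np.array(p)-s["tcp_pos"])*1000).round(1),"pan",pan(s["tcp_pos"]),"tcp",np.round(s["tcp_pos"],4))
    h=np.degrees(np.arctan2(M[1,0],M[0,0])); print("heading",h.round(2), "tilt",np.degrees(np.arccos(-M[2,2])).round(2),"az",None if head is None else (h-head).round(1))
E
python3 - <<'E'
from h import *
for n,p in dict(L=(.417,-.0435),M=(.494,-.131),S=(.566,-.113),cap=(.6347,-.146)).items(): print(n,pan(p))
shift([*world(-.368,.006),.10],77.9)
E
```

```text
L [-0.2542  0.0999]
M [-0.3236  0.0062]
S [-0.2909 -0.0604]
cap [-0.3087 -0.1345]
shift mm [-515.4 -619.8  153.4] pan [0.3189 0.4283] tcp [0.2163 0.5856 0.2522]
heading 159.73 tilt 0.12 az 81.8
```

```bash
R='a'; python3 -m jog '[{"tx":-515,"ty":-620,"tz":100,"az":82,"hand":0.16},{"tx":-515,"ty":-620,"tz":100,"az":82,"hand":0.16},{"tx":-515,"ty":-620,"tz":100,"az":82,"hand":0.16},{"tx":-515,"ty":-620,"tz":100,"az":82,"hand":0.16},{"tx":-515,"ty":-620,"tz":100,"az":82,"hand":0.16},{"tx":-515,"ty":-620,"tz":100,"az":82,"hand":0.16},{"tx":-515,"ty":-620,"tz":100,"az":82,"hand":0.16},{"tx":-515,"ty":-620,"tz":100,"az":82,"hand":0.16},{"tx":-515,"ty":-620,"tz":100,"az":82,"hand":0.16},{"tx":-515,"ty":-620,"tz":100,"az":82,"hand":0.16},{"tx":-515,"ty":-620,"tz":100,"az":82,"hand":0.16},{"tx":-515,"ty":-620,"tz":100,"az":82,"hand":0.16},{"tx":-515,"ty":-620,"tz":100,"az":82,"hand":0.16},{"tx":-515,"ty":-620,"tz":100,"az":82,"hand":0.16},{"tx":-515,"ty":-620,"tz":100,"az":82,"hand":0.16},{"tx":-515,"ty":-620,"tz":100,"az":82,"hand":0.16},{"tx":-515,"ty":-620,"tz":100,"az":82,"hand":0.16},{"tx":-515,"ty":-620,"tz":100,"az":82,"hand":0.16},{"tx":-515,"ty":-620,"tz":100,"az":82,"hand":0.16},{"tx":-515,"ty":-620,"tz":100,"az":82,"hand":0.16}]'
python3 - <<'E'
from h import *
shift([*world(-.368,.006),.05],77.9); print(bot.tip_reach)
E
```

```text
shift mm [-515.4 -619.7  203.4] pan [0.3189 0.4283] tcp [0.2163 0.5856 0.2522]
heading 159.73 tilt 0.12 az 81.8
0.022schema error: expected keys tx, ty, tz, ax, ay, az, hand
```

```bash
python3 -m jog '[{"tx":-515,"ty":-620,"tz":100,"ax":0,"ay":0,"az":82,"hand":0.16},{"tx":-515,"ty":-620,"tz":100,"ax":0,"ay":0,"az":82,"hand":0.16},{"tx":-515,"ty":-620,"tz":100,"ax":0,"ay":0,"az":82,"hand":0.16},{"tx":-515,"ty":-620,"tz":100,"ax":0,"ay":0,"az":82,"hand":0.16},{"tx":-515,"ty":-620,"tz":100,"ax":0,"ay":0,"az":82,"hand":0.16},{"tx":-515,"ty":-620,"tz":100,"ax":0,"ay":0,"az":82,"hand":0.16},{"tx":-515,"ty":-620,"tz":100,"ax":0,"ay":0,"az":82,"hand":0.16},{"tx":-515,"ty":-620,"tz":100,"ax":0,"ay":0,"az":82,"hand":0.16},{"tx":-515,"ty":-620,"tz":100,"ax":0,"ay":0,"az":82,"hand":0.16},{"tx":-515,"ty":-620,"tz":100,"ax":0,"ay":0,"az":82,"hand":0.16},{"tx":-515,"ty":-620,"tz":100,"ax":0,"ay":0,"az":82,"hand":0.16},{"tx":-515,"ty":-620,"tz":100,"ax":0,"ay":0,"az":82,"hand":0.16},{"tx":-515,"ty":-620,"tz":100,"ax":0,"ay":0,"az":82,"hand":0.16},{"tx":-515,"ty":-620,"tz":100,"ax":0,"ay":0,"az":82,"hand":0.16},{"tx":-515,"ty":-620,"tz":100,"ax":0,"ay":0,"az":82,"hand":0.16},{"tx":-515,"ty":-620,"tz":100,"ax":0,"ay":0,"az":82,"hand":0.16},{"tx":-515,"ty":-620,"tz":100,"ax":0,"ay":0,"az":82,"hand":0.16},{"tx":-515,"ty":-620,"tz":100,"ax":0,"ay":0,"az":82,"hand":0.16},{"tx":-515,"ty":-620,"tz":100,"ax":0,"ay":0,"az":82,"hand":0.16},{"tx":-515,"ty":-620,"tz":100,"ax":0,"ay":0,"az":82,"hand":0.16}]'
python3 - <<'E'
from h import *
shift([*world(-.368,.006),.05],77.9); print(bot.tip_reach)
E
```

```text
clock: 1.77
tcp_pos: [0.4855, -0.1789, 0.1529]
tcp_rot: [0.779, 0.626, -0.001, 0.002]
ft_force: [0.3, -0.7, -0.4]
gripper_width: 0.157
shift mm [  4.4  -1.7 102.9] pan [-0.3722  0.0044] tcp [ 0.4855 -0.1789  0.1529]
heading 77.58 tilt 0.21 az -0.3
0.022
```

```bash
python3 -m jog '[{"tx":2,"ty":-2,"tz":40,"ax":0,"ay":0,"az":0,"hand":0.16},{"tx":2,"ty":-2,"tz":75,"ax":0,"ay":0,"az":0,"hand":0.16},{"tx":2,"ty":-2,"tz":95,"ax":0,"ay":0,"az":0,"hand":0.16},{"tx":2,"ty":-2,"tz":103,"ax":0,"ay":0,"az":0,"hand":0.16},{"tx":2,"ty":-2,"tz":103,"ax":0,"ay":0,"az":0,"hand":0.16}]'
python3 - <<'E'
from h import *
s=crop("scene",250,120,130,160,3,0); t=crop("top",270,190,130,160,3,0)
cv2.imwrite("pics/d1.png",np.hstack([s,t]))
E
```

```text
clock: 2.18
tcp_pos: [0.4818, -0.1759, 0.0474]
tcp_rot: [0.78, 0.626, -0.002, -0.001]
ft_force: [-0.3, 0.3, -0.2]
gripper_width: 0.159
```

View pics/d1.png

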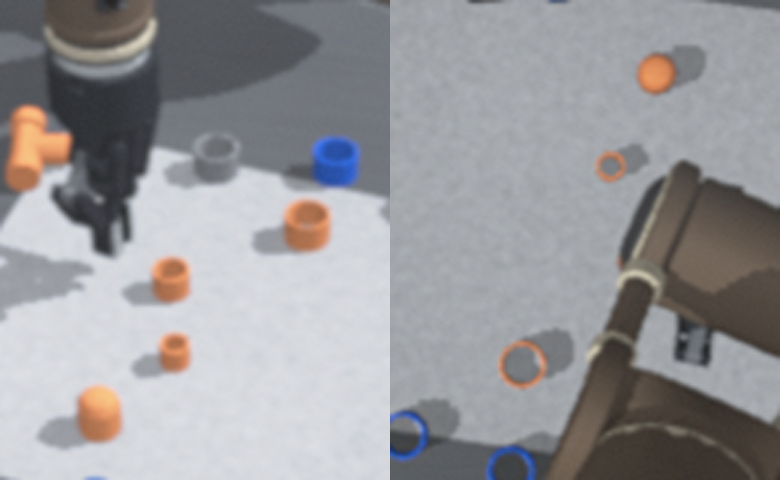

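The scene half shows the fingertips near (286,203) full-frame, right behind M at about (307,213). The top view is mostly hidden by the arm.

Run:
```python
from h import *
c=bot.get_calibration("scene")
for z in (0,.012,.025,.047):
    p=np.array(c["R"])@[.4818,-.1759,z]+np.array(c["t"]).ravel(); q=np.array(c["K"])@p; print(z,(q[:2]/q[2]).round(1))
print(at("scene",286,203,.025), at("scene",250+170/3,120+265/3,.022))
shift([*world(-.368,.006),.030],77.9)
```

```text
0 [286.7 210.3]
0.012 [286.5 206.2]
0.025 [286.2 201.8]
0.047 [285.7 194.1]
[ 0.48577882 -0.17532947  0.025     ] [ 0.49115051 -0.12807522  0.022     ]
shift mm [ 2.4 -0.4 20.5] pan [-0.3706  0.0057] tcp [ 0.4847 -0.177   0.0505]
heading 77.59 tilt 0.24 az -0.3
```

```bash
python3 -m jog '[{"tx":0,"ty":0,"tz":10,"ax":0,"ay":0,"az":0,"hand":0.16},{"tx":0,"ty":0,"tz":19,"ax":0,"ay":0,"az":0,"hand":0.16},{"tx":4,"ty":0,"tz":19,"ax":0,"ay":0,"az":0,"hand":0.16},{"tx":8,"ty":0,"tz":19,"ax":0,"ay":0,"az":0,"hand":0.16},{"tx":12,"ty":0,"tz":19,"ax":0,"ay":0,"az":0,"hand":0.16},{"tx":16,"ty":0,"tz":19,"ax":0,"ay":0,"az":0,"hand":0.16},{"tx":20,"ty":0,"tz":19,"ax":0,"ay":0,"az":0,"hand":0.16},{"tx":24,"ty":0,"tz":19,"ax":0,"ay":0,"az":0,"hand":0.16},{"tx":28,"ty":0,"tz":19,"ax":0,"ay":0,"az":0,"hand":0.16},{"tx":32,"ty":0,"tz":19,"ax":0,"ay":0,"az":0,"hand":0.16},{"tx":37,"ty":0,"tz":19,"ax":0,"ay":0,"az":0,"hand":0.16},{"tx":43,"ty":0,"tz":19,"ax":0,"ay":0,"az":0,"hand":0.16},{"tx":49,"ty":0,"tz":19,"ax":0,"ay":0,"az":0,"hand":0.16},{"tx":55,"ty":0,"tz":19,"ax":0,"ay":0,"az":0,"hand":0.16},{"tx":61,"ty":0,"tz":19,"ax":0,"ay":0,"az":0,"hand":0.16},{"tx":67,"ty":0,"tz":19,"ax":0,"ay":0,"az":0,"hand":0.16},{"tx":73,"ty":0,"tz":19,"ax":0,"ay":0,"az":0,"hand":0.16},{"tx":79,"ty":0,"tz":19,"ax":0,"ay":0,"az":0,"hand":0.16},{"tx":85,"ty":0,"tz":19,"ax":0,"ay":0,"az":0,"hand":0.16},{"tx":90,"ty":0,"tz":19,"ax":0,"ay":0,"az":0,"hand":0.16}]'
python3 - <<'E'
from h import *
shift([*world(-.02,.006),.031],77.9)
s=crop("scene",250,120,130,160,3,0); t=crop("top",270,190,130,160,3,0)
cv2.imwrite("pics/d2.png",np.hstack([s,t]))
E
```

```text
clock: 3.95
tcp_pos: [0.5042, -0.0885, 0.0311]
tcp_rot: [0.779, 0.627, -0.001, 0.002]
ft_force: [0.4, -0.7, 0.5]
gripper_width: 0.162
shift mm [259.9  -2.1  -0.8] pan [-0.2799  0.0052] tcp [ 0.5042 -0.0885  0.0311]
heading 77.6 tilt 0.24 az -0.3
```

View pics/d2.png

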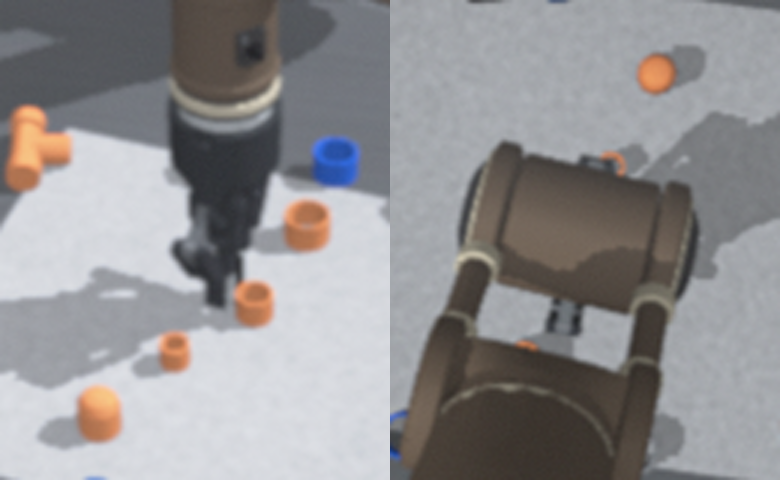

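The scene half shows M at (255,300), upright and held against the fingertips as it slides. S is still at (175,350) and L at (307,225), so I'll continue.

```bash
python3 -m jog '[{"tx":6,"ty":0,"tz":0,"ax":0,"ay":0,"az":0,"hand":0.16},{"tx":13,"ty":0,"tz":0,"ax":0,"ay":0,"az":0,"hand":0.16},{"tx":21,"ty":0,"tz":0,"ax":0,"ay":0,"az":0,"hand":0.16},{"tx":29,"ty":0,"tz":0,"ax":0,"ay":0,"az":0,"hand":0.16},{"tx":37,"ty":0,"tz":0,"ax":0,"ay":0,"az":0,"hand":0.16},{"tx":45,"ty":0,"tz":0,"ax":0,"ay":0,"az":0,"hand":0.16},{"tx":53,"ty":0,"tz":0,"ax":0,"ay":0,"az":0,"hand":0.16},{"tx":61,"ty":-1,"tz":0,"ax":0,"ay":0,"az":0,"hand":0.16},{"tx":69,"ty":-1,"tz":0,"ax":0,"ay":0,"az":0,"hand":0.16},{"tx":77,"ty":-1,"tz":0,"ax":0,"ay":0,"az":0,"hand":0.16},{"tx":85,"ty":-1,"tz":0,"ax":0,"ay":0,"az":0,"hand":0.16},{"tx":93,"ty":-1,"tz":0,"ax":0,"ay":0,"az":0,"hand":0.16},{"tx":101,"ty":-1,"tz":0,"ax":0,"ay":0,"az":0,"hand":0.16},{"tx":109,"ty":-1,"tz":0,"ax":0,"ay":0,"az":0,"hand":0.16},{"tx":117,"ty":-1,"tz":0,"ax":0,"ay":0,"az":0,"hand":0.16},{"tx":125,"ty":-1,"tz":0,"ax":0,"ay":0,"az":0,"hand":0.16},{"tx":133,"ty":-1,"tz":0,"ax":0,"ay":0,"az":0,"hand":0.16},{"tx":141,"ty":-1,"tz":0,"ax":0,"ay":0,"az":0,"hand":0.16},{"tx":148,"ty":-1,"tz":0,"ax":0,"ay":0,"az":0,"hand":0.16},{"tx":153,"ty":-1,"tz":0,"ax":0,"ay":0,"az":0,"hand":0.16}]'
python3 - <<'E'
from h import *
shift([*world(-.02,.006),.031],77.9)
E
python3 -m jog '[{"tx":6,"ty":0,"tz":0,"ax":0,"ay":0,"az":0,"hand":0.16},{"tx":13,"ty":0,"tz":0,"ax":0,"ay":0,"az":0,"hand":0.16},{"tx":21,"ty":0,"tz":0,"ax":0,"ay":0,"az":0,"hand":0.16},{"tx":29,"ty":0,"tz":0,"ax":0,"ay":0,"az":0,"hand":0.16},{"tx":37,"ty":0,"tz":0,"ax":0,"ay":0,"az":0,"hand":0.16},{"tx":45,"ty":0,"tz":0,"ax":0,"ay":0,"az":0,"hand":0.16},{"tx":53,"ty":0,"tz":0,"ax":0,"ay":0,"az":0,"hand":0.16},{"tx":61,"ty":0,"tz":0,"ax":0,"ay":0,"az":0,"hand":0.16},{"tx":69,"ty":0,"tz":0,"ax":0,"ay":0,"az":0,"hand":0.16},{"tx":76,"ty":0,"tz":0,"ax":0,"ay":0,"az":0,"hand":0.16},{"tx":82,"ty":0,"tz":0,"ax":0,"ay":0,"az":0,"hand":0.16},{"tx":87,"ty":0,"tz":0,"ax":0,"ay":0,"az":0,"hand":0.16},{"tx":91,"ty":0,"tz":0,"ax":0,"ay":0,"az":0,"hand":0.16},{"tx":94,"ty":0,"tz":0,"ax":0,"ay":0,"az":0,"hand":0.16},{"tx":96,"ty":0,"tz":0,"ax":0,"ay":0,"az":0,"hand":0.16}]'
python3 - <<'E'
from h import *
shift([*world(-.02,.006),.031],77.9)
s=crop("scene",270,120,250,200,3,0)
cv2.imwrite("pics/d3.png",s)
E
```

```text
clock: 5.72
tcp_pos: [0.5361, 0.0622, 0.0305]
tcp_rot: [0.779, 0.627, -0.001, 0.002]
ft_force: [-0.5, -0.7, 0.6]
gripper_width: 0.163
shift mm [105.8  -0.7  -0.8] pan [-0.1258  0.0057] tcp [0.5361 0.0622 0.0305]
heading 77.67 tilt 0.23 az -0.2
clock: 6.97
tcp_pos: [0.5566, 0.1563, 0.0302]
tcp_rot: [0.779, 0.627, -0.001, 0.002]
ft_force: [0.3, -0.9, 0.5]
gripper_width: 0.16
shift mm [ 9.4 -0.7 -0.8] pan [-0.0294  0.0053] tcp [0.5566 0.1563 0.0302]
heading 77.68 tilt 0.23 az -0.2
```

View pics/d3.png

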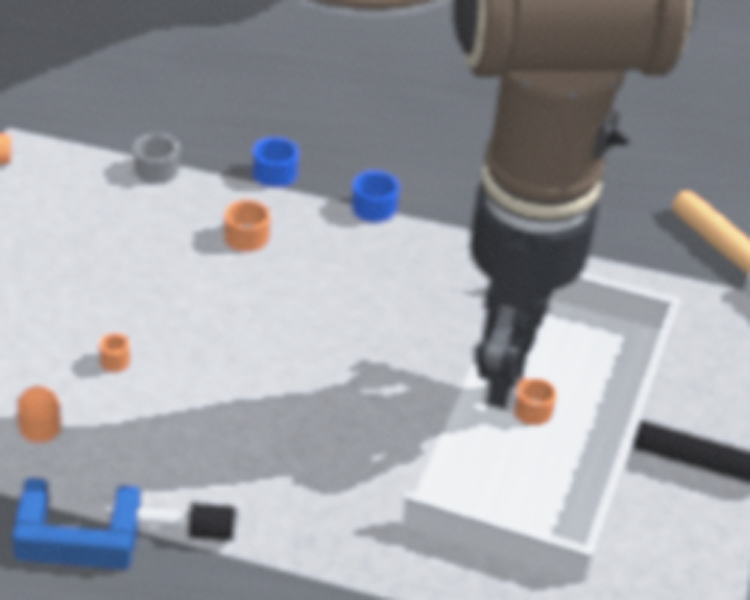

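M (535,400) stands inside the pan, past the mouth line. S, L, the cap and the cutter have not moved. I'll back off, lift and go behind S.

```bash
python3 -m jog '[{"tx":-8,"ty":0,"tz":0,"ax":0,"ay":0,"az":0,"hand":0.16},{"tx":-15,"ty":0,"tz":-30,"ax":0,"ay":0,"az":0,"hand":0.16},{"tx":-30,"ty":5,"tz":-65,"ax":0,"ay":0,"az":0,"hand":0.16},{"tx":-60,"ty":15,"tz":-80,"ax":0,"ay":0,"az":0,"hand":0.16},{"tx":-98,"ty":25,"tz":-80,"ax":0,"ay":0,"az":0,"hand":0.16},{"tx":-136,"ty":35,"tz":-80,"ax":0,"ay":0,"az":0,"hand":0.16},{"tx":-174,"ty":45,"tz":-80,"ax":0,"ay":0,"az":0,"hand":0.16},{"tx":-212,"ty":55,"tz":-80,"ax":0,"ay":0,"az":0,"hand":0.16},{"tx":-250,"ty":62,"tz":-80,"ax":0,"ay":0,"az":0,"hand":0.16},{"tx":-285,"ty":66,"tz":-80,"ax":0,"ay":0,"az":0,"hand":0.16},{"tx":-306,"ty":66,"tz":-80,"ax":0,"ay":0,"az":0,"hand":0.16},{"tx":-306,"ty":66,"tz":-60,"ax":0,"ay":0,"az":0,"hand":0.16},{"tx":-306,"ty":66,"tz":-30,"ax":0,"ay":0,"az":0,"hand":0.16},{"tx":-306,"ty":66,"tz":-20,"ax":0,"ay":0,"az":0,"hand":0.16},{"tx":-306,"ty":66,"tz":-20,"ax":0,"ay":0,"az":0,"hand":0.16}]'
python3 - <<'E'
from h import *
shift([*world(-.335,-.0604),.031],77.9)
s=crop("scene",250,120,130,160,3,0); t=crop("top",270,190,130,160,3,0)
cv2.imwrite("pics/d4.png",np.hstack([s,t]))
E
```

```text
clock: 8.27
tcp_pos: [0.552, -0.1559, 0.048]
tcp_rot: [0.779, 0.627, -0.003, -0.002]
ft_force: [0.5, -0.3, -0.6]
gripper_width: 0.159
shift mm [ 0.6  4.8 16.9] pan [-0.3358 -0.0558] tcp [ 0.552  -0.1559  0.048 ]
heading 77.62 tilt 0.37 az -0.3
```

View pics/d4.png

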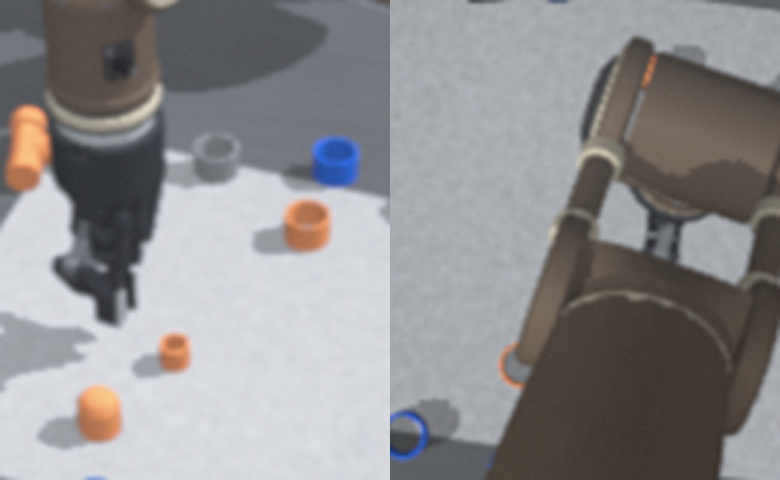

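The fingertips (115,310) are behind S (175,350), with the cap (99,413) clear.

```bash
python3 -m jog '[{"tx":0,"ty":5,"tz":9,"ax":0,"ay":0,"az":0,"hand":0.16},{"tx":0,"ty":5,"tz":17,"ax":0,"ay":0,"az":0,"hand":0.16},{"tx":4,"ty":5,"tz":17,"ax":0,"ay":0,"az":0,"hand":0.16},{"tx":8,"ty":5,"tz":17,"ax":0,"ay":0,"az":0,"hand":0.16},{"tx":12,"ty":5,"tz":17,"ax":0,"ay":0,"az":0,"hand":0.16},{"tx":16,"ty":5,"tz":17,"ax":0,"ay":0,"az":0,"hand":0.16},{"tx":20,"ty":5,"tz":17,"ax":0,"ay":0,"az":0,"hand":0.16},{"tx":24,"ty":5,"tz":17,"ax":0,"ay":0,"az":0,"hand":0.16},{"tx":28,"ty":5,"tz":17,"ax":0,"ay":0,"az":0,"hand":0.16},{"tx":32,"ty":5,"tz":17,"ax":0,"ay":0,"az":0,"hand":0.16},{"tx":37,"ty":5,"tz":17,"ax":0,"ay":0,"az":0,"hand":0.16},{"tx":43,"ty":5,"tz":17,"ax":0,"ay":0,"az":0,"hand":0.16},{"tx":49,"ty":5,"tz":17,"ax":0,"ay":0,"az":0,"hand":0.16},{"tx":55,"ty":5,"tz":17,"ax":0,"ay":0,"az":0,"hand":0.16},{"tx":61,"ty":5,"tz":17,"ax":0,"ay":0,"az":0,"hand":0.16},{"tx":67,"ty":5,"tz":17,"ax":0,"ay":0,"az":0,"hand":0.16},{"tx":73,"ty":5,"tz":17,"ax":0,"ay":0,"az":0,"hand":0.16},{"tx":78,"ty":5,"tz":17,"ax":0,"ay":0,"az":0,"hand":0.16},{"tx":82,"ty":5,"tz":17,"ax":0,"ay":0,"az":0,"hand":0.16},{"tx":85,"ty":5,"tz":17,"ax":0,"ay":0,"az":0,"hand":0.16}]'
python3 - <<'E'
from h import *
shift([*world(-.02,-.0604),.031],77.9)
s=crop("scene",250,120,180,180,3,0)
cv2.imwrite("pics/d5.png",s)
E
```

```text
clock: 10.03
tcp_pos: [0.5784, -0.0738, 0.0338]
tcp_rot: [0.779, 0.627, -0.001, 0.001]
ft_force: [-0.2, -1.1, 0.3]
gripper_width: 0.16
shift mm [229.9  -4.6   2.1] pan [-0.25   -0.0643] tcp [ 0.5784 -0.0738  0.0338]
heading 77.7 tilt 0.18 az -0.2
```

View pics/d5.png

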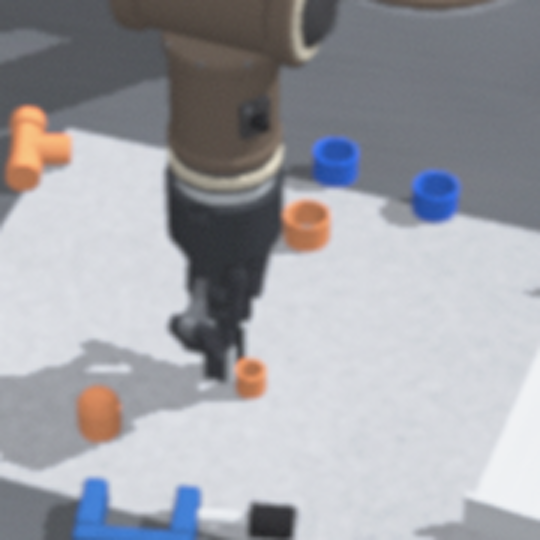

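S (251,377) is seated at the fingertips and sliding upright. The cap (99,413) has not moved.

```bash
python3 -m jog '[{"tx":6,"ty":0,"tz":0,"ax":0,"ay":0,"az":0,"hand":0.16},{"tx":13,"ty":0,"tz":0,"ax":0,"ay":0,"az":0,"hand":0.16},{"tx":21,"ty":0,"tz":0,"ax":0,"ay":0,"az":0,"hand":0.16},{"tx":29,"ty":0,"tz":0,"ax":0,"ay":0,"az":0,"hand":0.16},{"tx":37,"ty":0,"tz":0,"ax":0,"ay":0,"az":0,"hand":0.16},{"tx":45,"ty":0,"tz":0,"ax":0,"ay":0,"az":0,"hand":0.16},{"tx":53,"ty":0,"tz":0,"ax":0,"ay":0,"az":0,"hand":0.16},{"tx":61,"ty":0,"tz":0,"ax":0,"ay":0,"az":0,"hand":0.16},{"tx":69,"ty":0,"tz":0,"ax":0,"ay":0,"az":0,"hand":0.16},{"tx":77,"ty":0,"tz":0,"ax":0,"ay":0,"az":0,"hand":0.16},{"tx":85,"ty":0,"tz":0,"ax":0,"ay":0,"az":0,"hand":0.16},{"tx":92,"ty":0,"tz":0,"ax":0,"ay":0,"az":0,"hand":0.16},{"tx":99,"ty":0,"tz":0,"ax":0,"ay":0,"az":0,"hand":0.16},{"tx":106,"ty":0,"tz":0,"ax":0,"ay":0,"az":0,"hand":0.16},{"tx":113,"ty":0,"tz":0,"ax":0,"ay":0,"az":0,"hand":0.16},{"tx":120,"ty":0,"tz":0,"ax":0,"ay":0,"az":0,"hand":0.16},{"tx":127,"ty":0,"tz":0,"ax":0,"ay":0,"az":0,"hand":0.16},{"tx":134,"ty":0,"tz":0,"ax":0,"ay":0,"az":0,"hand":0.16},{"tx":140,"ty":0,"tz":0,"ax":0,"ay":0,"az":0,"hand":0.16},{"tx":145,"ty":0,"tz":0,"ax":0,"ay":0,"az":0,"hand":0.16}]'
python3 - <<'E'
from h import *
shift([*world(-.02,-.0604),.031],77.9)
E
python3 -m jog '[{"tx":5,"ty":0,"tz":0,"ax":0,"ay":0,"az":0,"hand":0.16},{"tx":11,"ty":0,"tz":0,"ax":0,"ay":0,"az":0,"hand":0.16},{"tx":18,"ty":0,"tz":0,"ax":0,"ay":0,"az":0,"hand":0.16},{"tx":25,"ty":0,"tz":0,"ax":0,"ay":0,"az":0,"hand":0.16},{"tx":32,"ty":0,"tz":0,"ax":0,"ay":0,"az":0,"hand":0.16},{"tx":39,"ty":0,"tz":0,"ax":0,"ay":0,"az":0,"hand":0.16},{"tx":46,"ty":0,"tz":0,"ax":0,"ay":0,"az":0,"hand":0.16},{"tx":53,"ty":0,"tz":0,"ax":0,"ay":0,"az":0,"hand":0.16},{"tx":60,"ty":0,"tz":0,"ax":0,"ay":0,"az":0,"hand":0.16},{"tx":66,"ty":0,"tz":0,"ax":0,"ay":0,"az":0,"hand":0.16},{"tx":71,"ty":0,"tz":0,"ax":0,"ay":0,"az":0,"hand":0.16},{"tx":75,"ty":0,"tz":0,"ax":0,"ay":0,"az":0,"hand":0.16},{"tx":78,"ty":0,"tz":0,"ax":0,"ay":0,"az":0,"hand":0.16},{"tx":80,"ty":0,"tz":0,"ax":0,"ay":0,"az":0,"hand":0.16},{"tx":80,"ty":0,"tz":0,"ax":0,"ay":0,"az":0,"hand":0.16}]'
python3 - <<'E'
from h import *
shift([*world(-.30,.105),.050],70)
cv2.imwrite("pics/d6.png",crop("scene",270,120,250,200,3,0))
E
```

```text
clock: 11.75
tcp_pos: [0.6095, 0.0688, 0.0335]
tcp_rot: [0.779, 0.627, -0.001, 0.001]
ft_force: [-0.9, -0.1, 0.3]
gripper_width: 0.164
shift mm [83.9 -4.6  2.2] pan [-0.1039 -0.0648] tcp [0.6095 0.0688 0.0335]
heading 77.72 tilt 0.16 az -0.2
clock: 13.0
tcp_pos: [0.6266, 0.1474, 0.0332]
tcp_rot: [0.779, 0.627, -0.001, 0.001]
ft_force: [0.2, 0.1, 0.2]
gripper_width: 0.158
shift mm [-277.1 -169.3  -16.2] pan [-0.0235 -0.065 ] tcp [0.6266 0.1474 0.0332]
heading 77.73 tilt 0.15 az 7.7
```

```bash
python3 -m jog '[{"tx":-8,"ty":0,"tz":0,"ax":0,"ay":0,"az":0,"hand":0.16},{"tx":-15,"ty":0,"tz":-30,"ax":0,"ay":0,"az":0,"hand":0.16},{"tx":-30,"ty":-10,"tz":-65,"ax":0,"ay":0,"az":0,"hand":0.16},{"tx":-60,"ty":-30,"tz":-80,"ax":0,"ay":0,"az":2,"hand":0.16},{"tx":-92,"ty":-50,"tz":-80,"ax":0,"ay":0,"az":4,"hand":0.16},{"tx":-124,"ty":-70,"tz":-80,"ax":0,"ay":0,"az":6,"hand":0.16},{"tx":-156,"ty":-90,"tz":-80,"ax":0,"ay":0,"az":8,"hand":0.16},{"tx":-188,"ty":-110,"tz":-80,"ax":0,"ay":0,"az":8,"hand":0.16},{"tx":-220,"ty":-130,"tz":-80,"ax":0,"ay":0,"az":8,"hand":0.16},{"tx":-250,"ty":-150,"tz":-80,"ax":0,"ay":0,"az":8,"hand":0.16},{"tx":-277,"ty":-170,"tz":-80,"ax":0,"ay":0,"az":8,"hand":0.16},{"tx":-277,"ty":-170,"tz":-75,"ax":0,"ay":0,"az":8,"hand":0.16},{"tx":-277,"ty":-170,"tz":-45,"ax":0,"ay":0,"az":8,"hand":0.16},{"tx":-277,"ty":-170,"tz":-25,"ax":0,"ay":0,"az":8,"hand":0.16},{"tx":-277,"ty":-170,"tz":-18,"ax":0,"ay":0,"az":8,"hand":0.16},{"tx":-277,"ty":-170,"tz":-18,"ax":0,"ay":0,"az":8,"hand":0.16}]'
python3 - <<'E'
from h import *
shift([*world(-.30,.106),.031],70)
cv2.imwrite("pics/d7.png",crop("scene",270,120,250,200,3,0))
E
```

```text
clock: 14.38
tcp_pos: [0.3996, -0.087, 0.0502]
tcp_rot: [0.821, 0.571, -0.002, -0.001]
ft_force: [-0.5, -0.8, -1.1]
gripper_width: 0.158
shift mm [ 0.5  1.8 19.2] pan [-0.3004  0.1078] tcp [ 0.3996 -0.087   0.0502]
heading 69.7 tilt 0.25 az -0.3
```

View pics/d7.png

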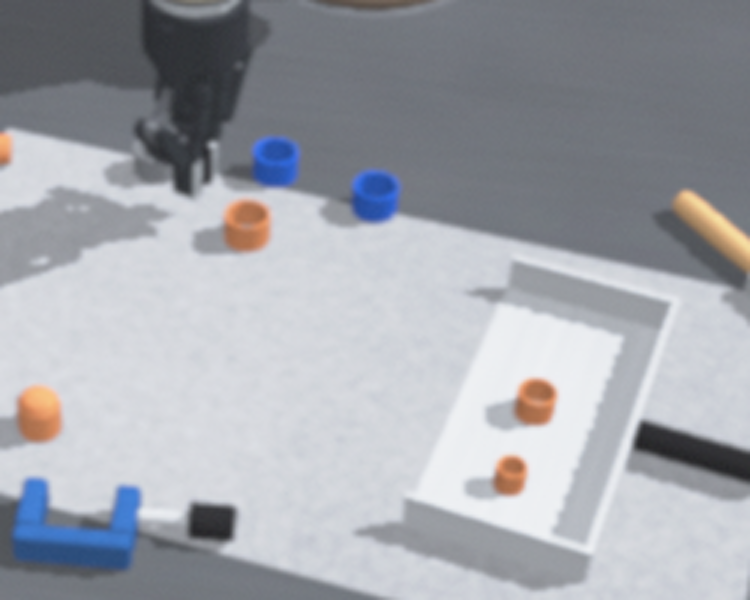

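M (536,400) and S (510,475) stand inside the pan. The fingers (188,180) are right behind L (247,225), clear of grey and blue.

```bash
python3 -m jog '[{"tx":0,"ty":2,"tz":10,"ax":0,"ay":0,"az":0,"hand":0.16},{"tx":0,"ty":2,"tz":18,"ax":0,"ay":0,"az":0,"hand":0.16},{"tx":4,"ty":2,"tz":18,"ax":0,"ay":0,"az":0,"hand":0.16},{"tx":8,"ty":2,"tz":18,"ax":0,"ay":0,"az":0,"hand":0.16},{"tx":12,"ty":2,"tz":18,"ax":0,"ay":0,"az":0,"hand":0.16},{"tx":16,"ty":2,"tz":18,"ax":0,"ay":0,"az":0,"hand":0.16},{"tx":20,"ty":2,"tz":18,"ax":0,"ay":0,"az":0,"hand":0.16},{"tx":24,"ty":2,"tz":18,"ax":0,"ay":0,"az":0,"hand":0.16},{"tx":28,"ty":2,"tz":18,"ax":0,"ay":0,"az":0,"hand":0.16},{"tx":33,"ty":2,"tz":18,"ax":0,"ay":0,"az":0,"hand":0.16},{"tx":39,"ty":2,"tz":18,"ax":0,"ay":0,"az":0,"hand":0.16},{"tx":46,"ty":2,"tz":18,"ax":0,"ay":0,"az":0,"hand":0.16},{"tx":53,"ty":2,"tz":18,"ax":0,"ay":0,"az":0,"hand":0.16},{"tx":60,"ty":2,"tz":18,"ax":0,"ay":0,"az":0,"hand":0.16},{"tx":67,"ty":2,"tz":18,"ax":0,"ay":0,"az":0,"hand":0.16},{"tx":74,"ty":2,"tz":18,"ax":0,"ay":0,"az":0,"hand":0.16},{"tx":81,"ty":2,"tz":18,"ax":0,"ay":0,"az":0,"hand":0.16},{"tx":88,"ty":2,"tz":18,"ax":0,"ay":0,"az":0,"hand":0.16},{"tx":94,"ty":2,"tz":18,"ax":0,"ay":0,"az":0,"hand":0.16},{"tx":99,"ty":2,"tz":18,"ax":0,"ay":0,"az":0,"hand":0.16}]'
python3 - <<'E'
from h import *
shift([*world(-.032,.068),.031],70)
E
python3 -m jog '[{"tx":5,"ty":0,"tz":0,"ax":0,"ay":0,"az":0,"hand":0.16},{"tx":11,"ty":0,"tz":0,"ax":0,"ay":0,"az":0,"hand":0.16},{"tx":18,"ty":0,"tz":0,"ax":0,"ay":0,"az":0,"hand":0.16},{"tx":25,"ty":0,"tz":0,"ax":0,"ay":0,"az":0,"hand":0.16},{"tx":32,"ty":0,"tz":0,"ax":0,"ay":0,"az":0,"hand":0.16},{"tx":39,"ty":0,"tz":0,"ax":0,"ay":0,"az":0,"hand":0.16},{"tx":46,"ty":0,"tz":0,"ax":0,"ay":0,"az":0,"hand":0.16},{"tx":53,"ty":0,"tz":0,"ax":0,"ay":0,"az":0,"hand":0.16},{"tx":60,"ty":0,"tz":0,"ax":0,"ay":0,"az":0,"hand":0.16},{"tx":67,"ty":0,"tz":0,"ax":0,"ay":0,"az":0,"hand":0.16},{"tx":74,"ty":0,"tz":0,"ax":0,"ay":0,"az":0,"hand":0.16},{"tx":80,"ty":0,"tz":0,"ax":0,"ay":0,"az":0,"hand":0.16},{"tx":85,"ty":0,"tz":0,"ax":0,"ay":0,"az":0,"hand":0.16}]'
python3 - <<'E'
from h import *
shift([*world(-.032,.068),.031],70)
cv2.imwrite("pics/d8.png",crop("scene",270,120,250,200,3,0))
E
```

```text
clock: 16.1
tcp_pos: [0.4372, 0.0057, 0.033]
tcp_rot: [0.82, 0.572, -0.001, 0.0]
ft_force: [0.0, -0.2, 0.5]
gripper_width: 0.157
shift mm [171.3  -1.8   1.5] pan [-0.2019  0.0905] tcp [0.4372 0.0057 0.033 ]
heading 69.74 tilt 0.16 az -0.3
clock: 17.18
tcp_pos: [0.467, 0.0861, 0.0328]
tcp_rot: [0.82, 0.572, -0.001, 0.0]
ft_force: [-0.1, -0.2, -0.4]
gripper_width: 0.16
shift mm [85.5 -1.9  1.6] pan [-0.117   0.0782] tcp [0.467  0.0861 0.0328]
heading 69.75 tilt 0.15 az -0.2
```

View pics/d8.png

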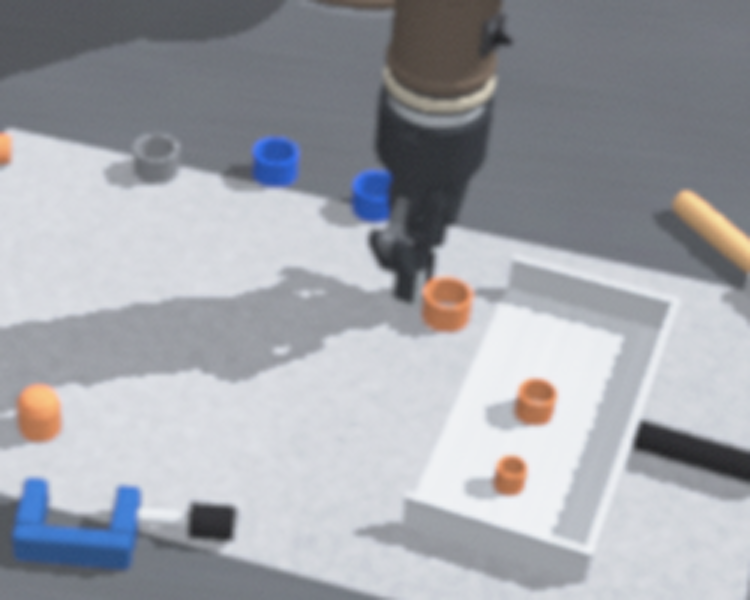

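L (447,303) is seated in the fingers at the pan mouth, clear of the near end wall and of M. I'll finish the push and retreat.

```bash
python3 -m jog '[{"tx":5,"ty":0,"tz":0,"ax":0,"ay":0,"az":0,"hand":0.16},{"tx":11,"ty":0,"tz":0,"ax":0,"ay":0,"az":0,"hand":0.16},{"tx":18,"ty":0,"tz":0,"ax":0,"ay":0,"az":0,"hand":0.16},{"tx":25,"ty":0,"tz":0,"ax":0,"ay":0,"az":0,"hand":0.16},{"tx":32,"ty":0,"tz":0,"ax":0,"ay":0,"az":0,"hand":0.16},{"tx":39,"ty":0,"tz":0,"ax":0,"ay":0,"az":0,"hand":0.16},{"tx":46,"ty":0,"tz":0,"ax":0,"ay":0,"az":0,"hand":0.16},{"tx":53,"ty":0,"tz":0,"ax":0,"ay":0,"az":0,"hand":0.16},{"tx":60,"ty":0,"tz":0,"ax":0,"ay":0,"az":0,"hand":0.16},{"tx":67,"ty":0,"tz":0,"ax":0,"ay":0,"az":0,"hand":0.16},{"tx":74,"ty":0,"tz":0,"ax":0,"ay":0,"az":0,"hand":0.16},{"tx":80,"ty":0,"tz":0,"ax":0,"ay":0,"az":0,"hand":0.16},{"tx":84,"ty":0,"tz":0,"ax":0,"ay":0,"az":0,"hand":0.16},{"tx":86,"ty":0,"tz":0,"ax":0,"ay":0,"az":0,"hand":0.16},{"tx":86,"ty":0,"tz":0,"ax":0,"ay":0,"az":0,"hand":0.16}]'
python3 -m jog '[{"tx":-8,"ty":0,"tz":0,"ax":0,"ay":0,"az":0,"hand":0.16},{"tx":-18,"ty":0,"tz":-30,"ax":0,"ay":0,"az":0,"hand":0.16},{"tx":-40,"ty":0,"tz":-65,"ax":0,"ay":0,"az":0,"hand":0.16},{"tx":-70,"ty":0,"tz":-90,"ax":0,"ay":0,"az":0,"hand":0.16},{"tx":-105,"ty":0,"tz":-110,"ax":0,"ay":0,"az":0,"hand":0.16},{"tx":-140,"ty":0,"tz":-120,"ax":0,"ay":0,"az":0,"hand":0.16},{"tx":-170,"ty":0,"tz":-120,"ax":0,"ay":0,"az":0,"hand":0.16},{"tx":-200,"ty":0,"tz":-120,"ax":0,"ay":0,"az":0,"hand":0.16},{"tx":-220,"ty":0,"tz":-120,"ax":0,"ay":0,"az":0,"hand":0.16},{"tx":-220,"ty":0,"tz":-120,"ax":0,"ay":0,"az":0,"hand":0.16}]'
python3 - <<'E'
from h import *
s=bot.camera("scene");t=bot.camera("top")
cv2.imwrite("pics/d9.png",np.hstack([crop("",270,120,250,200,2,0,s),cv2.resize(t[160:360,160:300],None,fx=2,fy=2,interpolation=cv2.INTER_CUBIC)]))
E
```

```text
clock: 18.48
tcp_pos: [0.4974, 0.1677, 0.0328]
tcp_rot: [0.82, 0.572, -0.001, 0.0]
ft_force: [-0.5, 0.1, -0.3]
gripper_width: 0.162
clock: 19.32
tcp_pos: [0.4193, -0.0415, 0.153]
tcp_rot: [0.821, 0.57, -0.002, 0.001]
ft_force: [-0.5, 0.4, 0.5]
gripper_width: 0.16
```

View pics/d9.png

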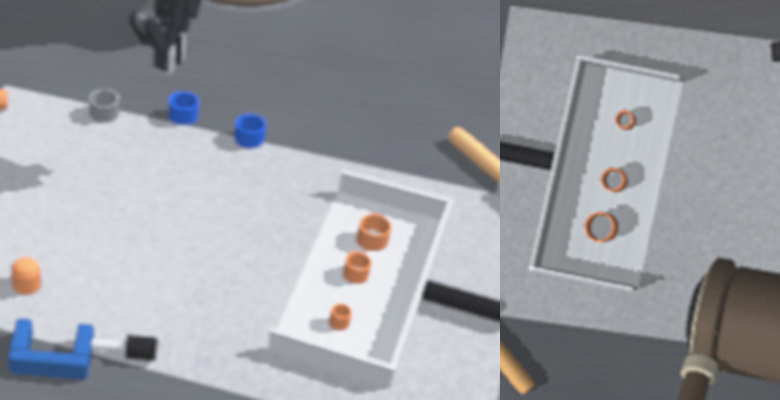

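Both views show all three rings standing well inside the pan: top view S (625,119), M (614,179), L (600,226). The cap, cutter and look-alikes are where they were, and the arm is clear.

Run:
```python
from h import *
for n,a,b in [("S",(625,119),(341,311)),("M",(614,179),(358,260)),("L",(600,226),(375,223))]:
    p,e=tri((160+(a[0]-500)/2,160+a[1]/2),(270+b[0]/2,120+b[1]/2)); print(n,p,pan(p),e)
bot.sign_off()
```

```text
S [0.6296 0.1667 0.0169] [-0.004  -0.0639] 0.0048
M [0.5601 0.1788 0.0204] [-0.0067  0.0066] 0.0056
L [0.5065 0.1934 0.0242] [-0.0037  0.0621] 0.0049
the job is handed in; nothing more can be done
```

I swept the three copper offcuts into the scrap pan one at a time (M, then S, then L) and handed the job in at about 19 s of the 64 s allowed. I pushed each one low with the fingertips held slightly apart at a fixed gap, so nothing was pinched or lifted.

| Offcut | x in pan frame (mm) | y in pan frame (mm) | Least x allowed (mm) |
|---|---|---|---|
| L | -4 | +62 | -44.5 |
| M | -7 | +7 | -48 |
| S | -4 | -64 | -51 |

- **Position:** All three stand on the pan floor, at least 40 mm past the least x allowed.
- **Forces:** The wrist force read about 1 N at the end of each move; I didn't log it during the pushes. There was no direct reading of the finger contact force.
- **Bystanders:** In the last pictures the cap, the cutter and the blue and grey rings were where they started. The crop showed only parts of the tee and hammer, and left out the flux jar and spray bottle. I never identified the brush in any picture. The planned paths kept clear of everything I had located.
- **Disagreement:** The two camera views differed by about 5–6 mm, mostly sideways, so I used their mean. That is well within the margins above.

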